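# Fit a dewar's vented neck plug with its transport cap and take the cap off alone

### The job

Close the small blue dewar on the bench with its two-part lid, which stands nested on the gauze: carry both parts over together by the black handle of the transport cap and lower them, without forcing, until the orange neck plug is fully home in the neck with its two ears in the notches of the collar. Then turn the cap anticlockwise (seen from above) until you feel its stop, ease it back a few degrees so that nothing binds, and lift the cap alone straight off, leaving the vented plug seated and undisturbed so that the dewar can breathe. Finish holding the cap still in the gripper, about 10 cm above where it came off, without letting it go, and leave the other things on the bench where they are.

Things in the scene. Friction and masses are not known exactly. Their poses are not given: they have to be found in the camera images.
- cryo_dewar: small cryogenic bench dewar, heavy, does not move: blue body, steel neck, diameter 100, 107 high. Origin at the centre of its underside, z up. The neck's bore (diameter 50, 80 deep) opens in a flat ring-shaped seat 100 above the bench. Looks the same after half a turn
- neck_seat (a point): centre of the neck's seat, on the dewar's axis, 100 above its origin; axes as the dewar's. Round the seat stands a raised collar, 7 high, inner diameter 67, outer 79, with two opposite notches about 16 wide, on the dewar's +y and -y axes, for the plug's ears
- neck_plug: inner lid: orange vented neck plug, loose, about 0.25 kg. Origin on its axis at its flange's underside, z up: below, a stopper diameter 44, 30 long; above, the flange, diameter 60, 20 high. Two ears, 11 wide, 6 thick, undersides level with the origin, reach out to radius 38.5 along +y and -y; in the notches they have 4 degrees play. Home: origin on the seat centre; ears on the collar: 7 too high
- plug_head (a point): centre of the plug's brass T-head, 32 above the plug's origin, on its axis: a bar 36 long along the plug's x axis, 7 wide, 7 high, on a stem of diameter 6.4 that rises from the flange. It stands up through the slot of the cap. Same after half a turn
- transport_cap: outer lid: grey transport cap, loose, about 0.2 kg, diameter 72. Origin on its axis at the underside of its 6 thick top plate, z up; a skirt hangs 8 below round the plug's flange (1.5 radial play). Resting on the plug its origin is 20 above the plug's; lifted while locked, 22.5, the plug hanging by its T-head. Same after half a turn
- cap_slot (a point): centre of the slot in the cap's top face, 44 long along the cap's x. At the start the T-head lies 49 to 75 degrees across it (locked). Turned anticlockwise the T-head meets two red stop blocks, 11 above the face, 2 degrees past in line; it passes freely from in line to 8 degrees short of it, and is clear after 16 of lift; pulled while pressed on the stop, the plug is dragged up
- cap_handle (a point): centre of the cap's arched black handle bar, on the cap's axis, 45 above its origin. The bar runs along the cap's y axis, 66 long, 12 wide (along the cap's x, the way to pinch it) and 12 high; its centre is 39 above the cap's top face and 28 above the stop blocks. Axes as the cap's
- gauze_pad: fixed pad of folded white gauze, about 80 x 80, 28 high, origin under its centre; the plug's foot stands on it at the start
- reagent_4: white bottle with a green cap, diameter 62, 118 high, loose bystander, origin at its underside's centre
- reagent_6: small white bottle with a yellow cap, diameter 36, 60 high, loose bystander, origin at its underside's centre
- cup_0: specimen cup with a yellow lid, diameter 64, 66 high, loose bystander, origin at its underside's centre
- cup_1: specimen cup with a yellow lid, diameter 64, 66 high, loose bystander, origin at its underside's centre
- cup_2: specimen cup with a red lid, diameter 58, 66 high, loose bystander, origin at its underside's centre
- timer: white countdown timer, 66 x 66 x 19, loose bystander, origin at its underside's centre
- calculator: black calculator, 74 x 120 x 13, loose bystander, origin at its underside's centre
Mind the look-alikes: they are no part of the job. What is shaped like the gauze_pad but green or yellow is not meant. Several things have the shape of the transport_cap; the one meant has the colours described above.

How it is judged:
By the outcome, as a careful person would: the job done as asked, in the order asked, and still so for the second after the job is handed in, while the arm keeps its last pose, push and grip.
It also fails if it takes over 64 s, if anything falls off the work surface, if the arm or the gripper's body presses on something with over 40 N, if the wrist force passes 120 N, or if a joint passes its speed limit or range.

### The arm

A 6-joint arm with a two-finger parallel gripper is mounted at the origin on a cart in front of the work surface, level with it; the furniture and walls round the work are solid. World frame = base frame: x ahead of the robot, y to its left, z up, the work surface at z = 0. Lengths are in mm, angles in rad, forces in N, time in s.
With the tool pointing down it reaches from about 300 to 875 mm from the base axis. Payload 4.2 kg.
Tool frame: the origin (TCP) lies at the centre of the arm's flange, where the gripper is bolted on; the fingertips stand 173 mm ahead of it and the grasp point (between the pads) lies 155 mm ahead of it; z points along the fingers, y is the line along which they close (so a half turn about z gives the same grasp; the last joint's range is limited). The gripper opens to 85 mm and grips with 20 to 120 N. Pads are 22 mm wide; open, the fingers measure 114 mm over their backs; the gripper's body (76 mm by 85 mm) begins 54 mm behind the grasp point. The pads swing forward as they close: fully open they stand 13 mm farther back than shut.
Start: joints at [1.18, 0.32, 1.565, -0, 1.257, -0.02], TCP at [208.354, 535.921, 404.738] pointing down, gripper open.
Joint ranges: [-3.11, 3.11], [-0.84, 2.01], [0.21, 2.61], [-1.34, 4.49], [0.05, 2.63], [-2.56, 2.56]. Speed limits (rad/s): [2.57, 2.57, 3.14, 3.14, 3.14, 3.14].

### API

Orientations are given as a rotation vector (axis times angle).
In Python, from workcell import * gives the robot as it stands. The module is installed in compiled form; this text tells all that it offers.
- The arm moves only by the tool servo_tool, never from a script. Its argument "steps" is a list of rows, each a list of 7 numbers: the turn, a rotation vector about the tool's x, y, z in degrees, then the shift along the tool's x, y, z in mm, then the opening in per cent of the stroke, from 0 (shut) to 100 (fully open). A call has 1 to 8 rows; each row is the pose to reach, as a shift and turn from the pose commanded when the call began, along the tool's axes at that moment; what a row does not reach only later rows make up. A row lasts 1/8 s, in which the tool goes at most 62.5 mm and 10.7 degrees, less where a joint would pass 70% of its speed; a pose out of reach is approached as far as the arm can. A call with a gripper value outside its range is refused whole. The fingers move at their own pace and stop on an object; the grip force is fixed at half the most. Time passes only in rows, so rows that repeat a pose let the fingers close. It gives the time, the measured TCP pose, the force, the opening and the grip force at its end, in the units of the state.
- read_state(): the state, without advancing time (a new reading comes with each control period).
- get_image(name): name is "scene" or "top" or "wrist"; returns a dict with "pixels" (420x560x3 uint8, red, green, blue), "K" (3x3 intrinsics, pixels), "rvec" (rotation vector, rad) and "tvec" (3), from world to camera coordinates, as OpenCV has them. Camera axes: x right, y down, z forward; pixel columns grow to the right and rows downward; lengths in mm; the calibration is good to about 2 mm. A picture is of the moment at which its call begins. There is no depth.
- close_job(): hands the job in; it is judged then, once.
The state is a dict: "clock": time; "joints": joint angles; "qvel": joint speeds; "joint_efforts": joint torques, N m; "ee_pos": TCP position; "tool_rot": TCP orientation; "force": force on the tool from outside, world axes, zero at the start; "torque": the same for the moment, N m; "opening": finger opening in mm; "gripper_force": force on a finger pad.
Only numpy, scipy, OpenCV 4.12 (cv2) and the standard library are available. Lean on these libraries where they do the work, as an engineer would, in place of code of your own. Each camera call takes 0.05 s, during which the arm holds its last target. There are 200 camera calls.

## Working session

There is one attempt and no reset: what is moved stays moved. The work goes in short steps, Python scripts to look and compute and a tool call to move; the robot and the scene stay as the last step left them, time stands still between calls to the robot, and variables do not carry over. Pictures are saved under pics/ and viewed, at most 10 in all, crops included, and the job is handed in when it is done.

Besides the shell and the picture viewer there is one more tool, called after "Emit:" as name(argument=value, ...) on one line, values as JSON. servo_tool: Moves the arm, as the interface text tells. Its arguments: {"type":"object","properties":{"steps":{"type":"array","items":{"type":"array","items":{"type":"number"}}}},"required":["steps"]}

```bash
mkdir -p pics
cat > h.py <<'E'
from workcell import *
import numpy as np, cv2
from scipy.spatial.transform import Rotation as R
def snap(n,f):
    im=get_image(n); np.savez(f'pics/{f}.npz',**im); cv2.imwrite(f'pics/{f}.png',im['pixels'][:,:,::-1]); return im
def load(f): return np.load(f'pics/{f}.npz')
def ray(im,u,v,z):
    Rm=cv2.Rodrigues(im['rvec'])[0]; c=-Rm.T@im['tvec'].ravel()
    d=Rm.T@np.linalg.inv(im['K'])@[u,v,1]; return (c+d*(z-c[2])/d[2]).round(1)
def proj(im,P): return cv2.projectPoints(np.array(P,float).reshape(-1,3),im['rvec'],im['tvec'],im['K'],None)[0].reshape(-1,2).round(1)
def crop(f,x0,y0,w,h,s,out):
    p=cv2.imread(f'pics/{f}.png')[y0:y0+h,x0:x0+w]; cv2.imwrite(f'pics/{out}.png',cv2.resize(p,None,fx=s,fy=s,interpolation=cv2.INTER_CUBIC))
E
python3 - <<'E'
from h import *
a=snap('scene','s0');b=snap('top','t0')
cv2.imwrite('pics/t0v.png',cv2.resize(b['pixels'][:,:,::-1],(800,600)))
for im in(a,b):
    Rm=cv2.Rodrigues(im['rvec'])[0];print(-Rm.T@im['tvec'].ravel(),Rm[2],im['K'][0])
s=read_state();print(s['ee_pos'],s['tool_rot'],s['force'],s['opening'],s['clock'])
E
```

```text
[  57.858354   -877.45405395 1195.04395921] [ 0.29267701  0.61694822 -0.73055805] [543.85097843   0.         289.56500091]
[ 201.65480768    5.27223552 1538.41543372] [ 0.19573703  0.01429494 -0.98055223] [456.8822287    0.         275.01639936]
[208.30557262 535.79700041 403.96728861] [-5.79014756e-01 -3.08744284e+00  2.43078623e-03] [ 0.59043562 -0.44913905  0.79683364] 85.81454642407172 0.1
```

View pics/t0v.png

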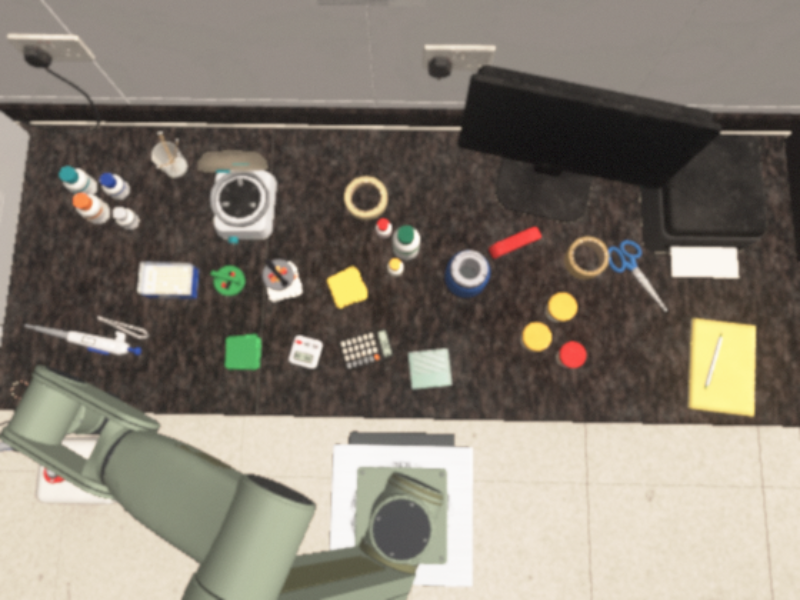

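View pics/s0.png

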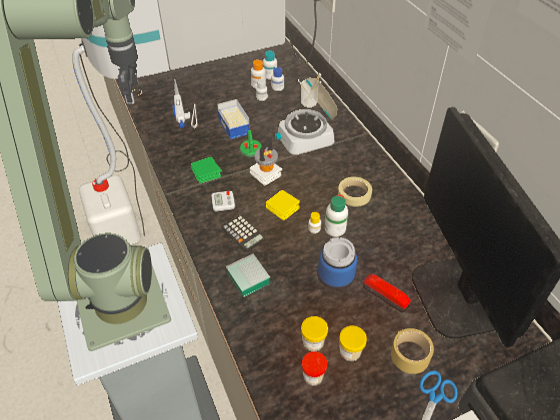

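The top view (800 px scale) shows two cap shapes. The green one at (228,280) has a green handle. The one at (281,279) is grey with a black handle, has orange below it and stands on white gauze, so it fits the description. The dewar is at (468,270). I'll confirm in an enlarged crop.

Run:
```python
from h import *
a=load('s0');b=load('t0')
p=cv2.imread('pics/s0.png')[130:190,225:295];q=cv2.imread('pics/t0.png')[170:220,140:220]
r=cv2.imread('pics/s0.png')[225:295,305:370]
f=lambda i:cv2.resize(i,(400,300) if 0 else None,fx=300/i.shape[0],fy=300/i.shape[0],interpolation=cv2.INTER_CUBIC)
pp,qq,rr=f(p),f(q),f(r)
out=np.zeros((600,800,3),np.uint8);out[:300,:350]=pp[:300,:350];out[300:,:480]=qq[:300,:480];out[:300,400:400+rr.shape[1]]=rr[:300,:400]
cv2.imwrite('pics/c1.png',out)
print('handle top',ray(b,281*.7,270*.7,130),'pad',ray(b,285*.7,285*.7,14),'dewar',ray(b,470*.7,268*.7,107))
print('scene dewar',ray(a,340,248,107),'cap',ray(a,266,155,100))
```

```text
handle top [526.7 275.  130. ] pad [516.8 285.7  14. ] dewar [ 543.9 -146.3  107. ]
scene dewar [ 550.9 -142.6  107. ] cap [522.  271.8 100. ]
```

View pics/c1.png

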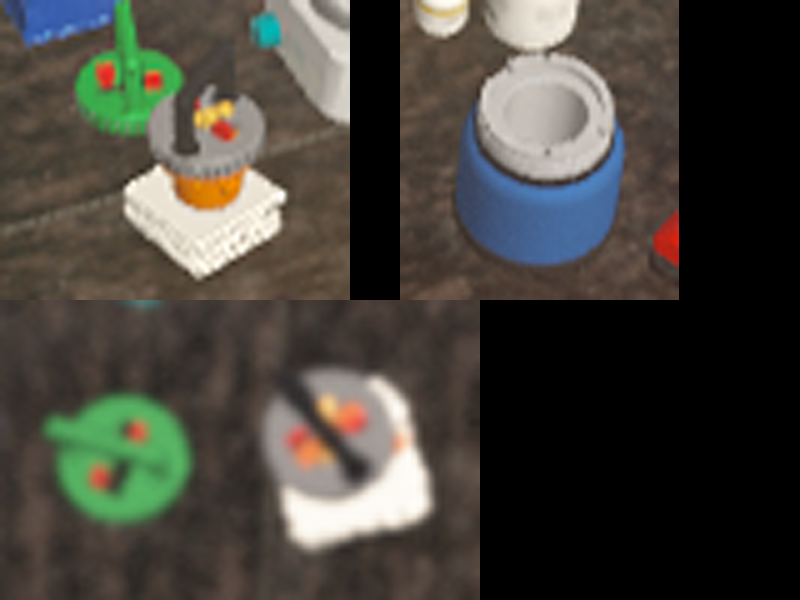

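Confirmed: the cap meant is the grey one with the black handle at about (525,272). Its handle bar runs at about 39° in the world frame. Next I'll move above it with the pinch axis turned to suit.

Emit:
servo_tool(steps=[[0,0,120,-372,-139,-26,100],[0,0,120,-372,-139,-26,100],[0,0,120,-372,-139,-26,100],[0,0,120,-372,-139,-26,100],[0,0,120,-372,-139,-26,100],[0,0,120,-372,-139,-26,100],[0,0,120,-372,-139,-26,100],[0,0,120,-372,-139,-26,100]])

```text
clock: 1.1
ee_pos: [506.2, 269.9, 430.1]
tool_rot: [2.537, 1.852, -0.001]
force: [-0.0, -0.2, -0.4]
opening: 85.6
gripper_force: 0.0
```

Run:
```python
from h import *
b=snap('wrist','w1');s=read_state();print(s['ee_pos'],R.from_rotvec(s['tool_rot']).as_matrix().round(3),s['joints'])
Rm=cv2.Rodrigues(b['rvec'])[0];c=-Rm.T@b['tvec'].ravel();print(c,Rm[2],R.from_rotvec(s['tool_rot']).inv().apply(c-s['ee_pos']),proj(b,[[525,272,123],[545,-145,107]]))
```

```text
[505.5169766  270.55845163 430.0845188 ] [[ 0.307  0.952 -0.001]
 [ 0.952 -0.307 -0.   ]
 [-0.001 -0.001 -1.   ]] [4.71323935e-01 3.02783115e-01 1.52458310e+00 1.47598785e-04
 1.31537135e+00 7.83469863e-01]
[530.25333105 344.63816277 399.58170055] [-0.09326493 -0.29094571 -0.95218289] [78.11808296  0.8158888  30.44687495] [[295.  189.3]
 [391.7 452.1]]
```

View pics/w1.png

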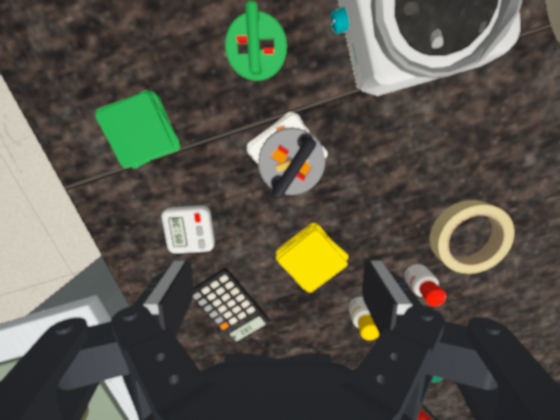

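The wrist view shows the grey cap at (292,160), handle from about (278,188) to (307,143). I'll enlarge it.

Run:
```python
from h import *
crop('w1',235,100,100,100,6,'c2')
b=load('w1');print(ray(b,292,165,123))
```

```text
[529.1 295.5 123. ]
```

View pics/c2.png

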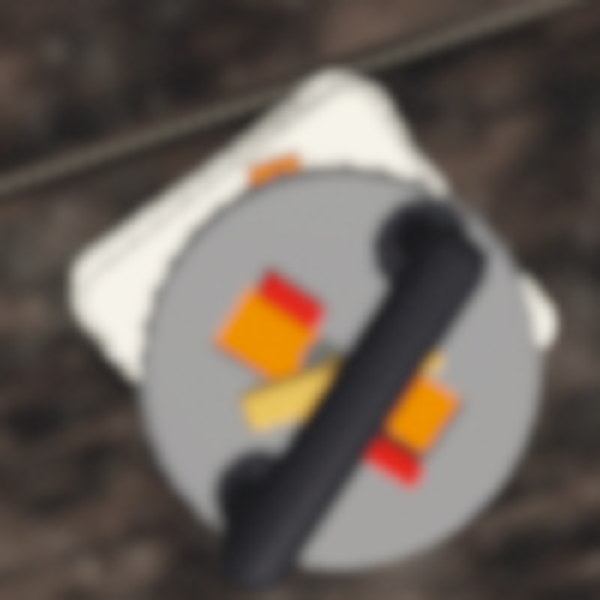

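Run:
```python
from h import *
b=load('w1');g=lambda x,y,z:ray(b,235+x/6,100+y/6,z)
print('disk',g(343,368,84));
e1,e2=g(445,240,129),g(258,560,129);d=e1-e2;print('bar',(e1+e2)/2,np.linalg.norm(d),np.degrees(np.arctan2(d[1],d[0])))
e1,e2=g(252,415,93),g(440,362,93);d=e1-e2;print('T',(e1+e2)/2,np.linalg.norm(d),np.degrees(np.arctan2(d[1],d[0])))
ear=g(275,160,62);print('ear',ear); c=g(343,368,84);d=ear-c;print(np.linalg.norm(d[:2]),np.degrees(np.arctan2(d[1],d[0])))
w=[g(145,368,84),g(543,368,84)];print('dia',np.linalg.norm(w[0]-w[1]))
```

```text
disk [530.3 292.3  84. ]
bar [529.45 294.1  129.  ] 57.10560392816102 42.80012852073885
T [529.65 290.25  93.  ] 33.9178419124802 178.14149700038888
ear [529.5 329.4  62. ]
37.108624334512825 91.2352970688785
dia 71.31374341597837
```

Run:
```python
from h import *
a=load('s0');b=load('t0');w=load('w1')
print(ray(b,194.7,192,84),ray(a,266.3,157.5,84), 'bar',ray(b,140+320/6,170+127/6,129))
# gauze far corner, timer etc. cross check: timer centre
print('timer',ray(b,306*.7,351*.7,19),ray(a,223,200,19),ray(w,188,230,19))
print('yellow',ray(b,347*.7,287*.7,14),ray(a,283,204,14),ray(w,312,258,14))
print('dewar',ray(b,470*.7,268*.7,107),ray(a,340,248,107))
```

```text
[527.1 289.8  84. ] [525.1 277.6  84. ] bar [519.7 285.5 129. ]
timer [359.3 227.5  19. ] [359.5 223.6  19. ] [363.9 234.1  19. ]
yellow [514.5 137.2  14. ] [518.2 138.9  14. ] [516.9 136.8  14. ]
dewar [ 543.9 -146.3  107. ] [ 550.9 -142.6  107. ]
```

Emit:
servo_tool(steps=[[0,0,29.5,28.5,16.6,80,100],[0,0,29.5,28.5,16.6,80,100],[0,0,29.5,28.5,16.6,80,100],[0,0,29.5,28.5,16.6,80,100]])

```text
clock: 1.65
ee_pos: [528.8, 294.2, 350.0]
tool_rot: [2.917, 1.165, -0.002]
force: [0.2, -0.8, 0.3]
opening: 85.2
gripper_force: 0.0
```

Run:
```python
from h import *
b=snap('wrist','w2');s=read_state();print(s['ee_pos'],R.from_rotvec(s['tool_rot']).as_matrix().round(3)[:2,:2],s['joints'])
P=[[530,292.5,129]]+[[530+26*np.cos(t),292.5+26*np.sin(t),84] for t in np.radians([0,90,180,270])]
q=proj(b,P);print(q);x,y=q.min(0).astype(int)-60
cv2.imwrite('pics/w2v.png',cv2.resize(b['pixels'][:,:,::-1],(800,600),interpolation=cv2.INTER_CUBIC))
```

```text
[528.82846939 294.10433797 350.56060322] [[ 0.725  0.689]
 [ 0.689 -0.725]] [4.88517493e-01 4.03772633e-01 1.57626781e+00 1.08918075e-04
 1.16190088e+00 1.29905565e+00]
[[280.4 230.9]
 [301.6 188.8]
 [257.1 189.9]
 [259.1 231.2]
 [301.6 230.1]]
```

View pics/w2v.png

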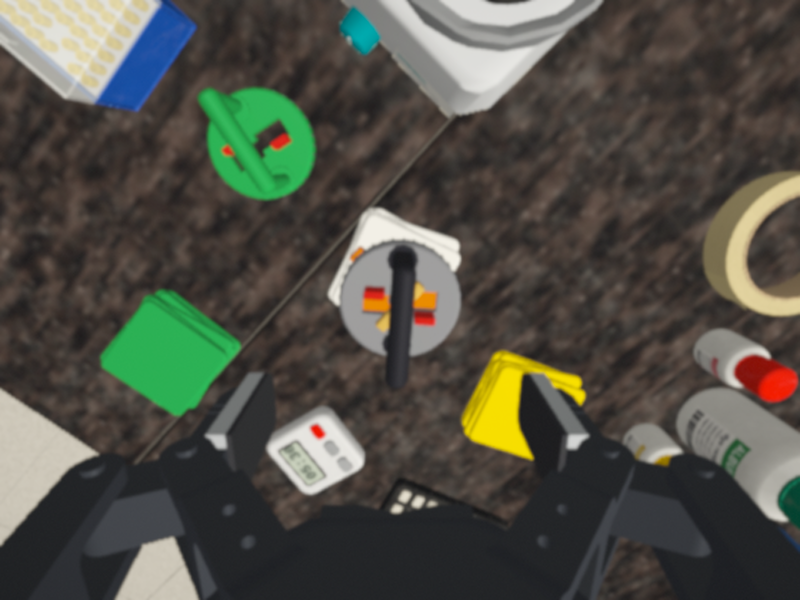

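Run:
```python
from h import *
b=load('w2');g=lambda x,y,z:ray(b,x*.7,y*.7,z)
an=lambda d:np.degrees(np.arctan2(d[1],d[0]))
c=g(401,299,84);print('disk',c,'dia',np.linalg.norm(g(341,299,84)-g(461,299,84)))
e1,e2=g(403,262,129),g(397,385,129);d=e1-e2;print('bar',(e1+e2)/2,np.linalg.norm(d),an(d))
e1,e2=g(420,285,93),g(382,323,93);print('T',(e1+e2)/2,np.linalg.norm(e1-e2),an(e1-e2))
e=g(355,251,62);print('ear',e,np.linalg.norm((e-c)[:2]),an(e-c))
e1,e2=g(375,293,95),g(425,318,95);print('stops',(e1+e2)/2,an(e1-e2))
e1,e2=g(364,301,84),g(438,301,84);print('slot',(e1+e2)/2,np.linalg.norm(e1-e2),an(e1-e2))
```

```text
disk [531.2 292.7  84. ] dia 70.9448377262222
bar [531.05 294.   129.  ] 64.57127844483178 41.0440215730277
T [530.95 292.75  93.  ] 31.50015872975881 0.18189075249722494
ear [529.2 330.1  62. ] 37.45343775943675 93.06102979941765
stops [530.65 292.9   95.  ] 105.7732631756261
slot [530.35 291.85  84.  ] 43.71384220129821 133.51694542252497
```

Emit:
servo_tool(steps=[[0,0,1,0.6,2.5,30,60],[0,0,1,0.6,2.5,60,60],[0,0,1,0.6,2.5,72.5,60],[0,0,1,0.6,2.5,72.5,60],[0,0,1,0.6,2.5,72.5,40]])

```text
clock: 2.33
ee_pos: [531.5, 292.8, 279.6]
tool_rot: [-2.929, -1.135, -0.004]
force: [-0.4, -0.5, -0.6]
opening: 35.0
gripper_force: 0.0
```

Emit:
servo_tool(steps=[[0,0,0,0,0,0,20],[0,0,0,0,0,0,0],[0,0,0,0,0,0,0],[0,0,0,0,0,0,0],[0,0,0,0,0,0,0],[0,0,0,0,0,0,0]])

```text
clock: 3.08
ee_pos: [531.2, 292.8, 279.4]
tool_rot: [-2.929, -1.134, -0.003]
force: [-1.9, 1.1, 5.2]
opening: 11.0
gripper_force: 58.8
```

Run:
```python
from h import *
s=read_state();print(s['ee_pos'],R.from_rotvec(s['tool_rot']).as_matrix().round(3)[:2,:2],s['force'],s['torque'],s['opening'])
b=snap('wrist','w3');cv2.imwrite('pics/w3v.png',cv2.resize(b['pixels'][100:340,130:430,::-1],(750,600),interpolation=cv2.INTER_CUBIC))
```

```text
[531.19940186 292.77812889 279.41201378] [[ 0.739  0.673]
 [ 0.673 -0.739]] [-1.90363738  1.08932967  5.17817393] [0.05394737 0.26978926 0.00338799] 10.98866116072514
```

Emit:
servo_tool(steps=[[0,0,0,0,0,-5,0],[0,0,0,0,0,-15,0],[0,0,0,0,0,-35,0],[0,0,0,0,0,-60,0],[0,0,0,0,0,-90,0],[0,0,0,0,0,-120,0],[0,0,0,0,0,-140,0],[0,0,0,0,0,-150,0]])

```text
clock: 4.12
ee_pos: [531.1, 292.4, 429.1]
tool_rot: [-2.93, -1.134, -0.001]
force: [0.3, -0.4, -5.1]
opening: 10.8
gripper_force: 58.6
```

Emit:
servo_tool(steps=[[0,0,0,-10,10,0,0],[0,0,0,-30,29,0,0],[0,0,0,-60,58,0,0],[0,0,0,-90,87,0,0],[0,0,0,-120,116,0,0],[0,0,0,-150,145,0,0],[0,0,0,-180,174,0,0],[0,0,0,-210,203,0,0]])

```text
clock: 5.12
ee_pos: [511.4, -1.1, 426.8]
tool_rot: [-2.93, -1.133, 0.005]
force: [0.2, -0.5, -5.5]
opening: 10.7
gripper_force: 58.6
```

Emit:
servo_tool(steps=[[0,0,0,-30,29,0,0],[0,0,0,-60,58,0,0],[0,0,0,-90,87,0,0],[0,0,0,-115,112,0,0],[0,0,0,-130,126,0,0],[0,0,0,-135,131,0,0],[0,0,0,-135,131,0,0],[0,0,0,-135,131,0,0]])

```text
clock: 6.12
ee_pos: [500.9, -185.8, 428.1]
tool_rot: [-2.928, -1.135, -0.0]
force: [0.7, -0.1, -5.2]
opening: 10.9
gripper_force: 58.6
```

Run:
```python
from h import *
s=read_state();print(s['ee_pos'],R.from_rotvec(s['tool_rot']).as_matrix().round(3),s['force'],s['torque'],s['opening'],s['joints'])
b=snap('wrist','w4');cv2.imwrite('pics/w4v.png',cv2.resize(b['pixels'][:,:,::-1],(800,600),interpolation=cv2.INTER_CUBIC))
print(proj(b,[[547,-145,107],[547,-145,100]])/.7)
```

```text
[ 500.89481768 -185.76150484  428.10076978] [[ 0.739  0.674 -0.   ]
 [ 0.674 -0.739  0.001]
 [ 0.001 -0.001 -1.   ]] [ 0.74201643 -0.12211543 -5.16248273] [ 0.02965949 -0.04378909 -0.02961394] 10.880141231452303 [-3.76899897e-01  2.41085440e-01  1.61613066e+00  9.08350748e-04
  1.28495760e+00  4.54064209e-01]
[[398.         188.28571429]
 [398.         187.57142857]]
```

View pics/w4v.png

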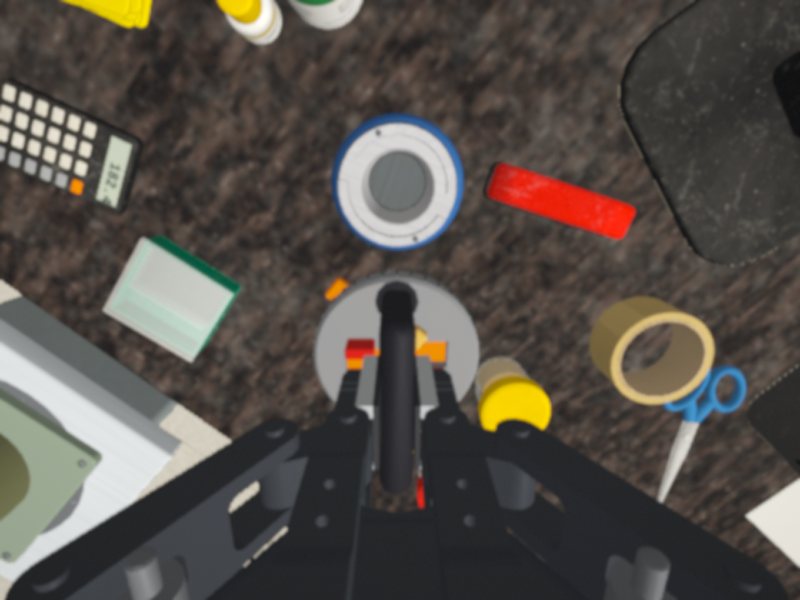

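The two parts hang together. The ear shows at (337,288) and the dewar's collar is centred at about (398,184). I'll enlarge the collar to find the notches.

Run:
```python
from h import *
b=load('w4');p=b['pixels'][75:235,200:360,::-1]
cv2.imwrite('pics/c4.png',cv2.resize(p,(600,600),interpolation=cv2.INTER_CUBIC))
```

```text
(no output)
```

View pics/c4.png

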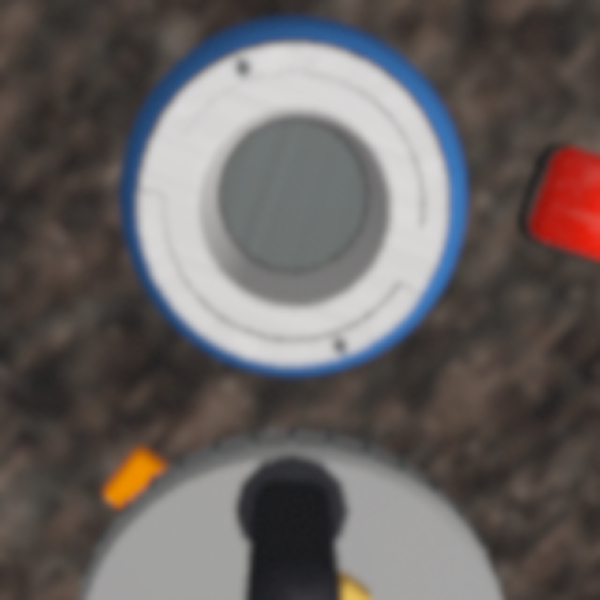

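Run:
```python
from h import *
b=load('w4');g=lambda x,y,z:ray(b,200+x/3.75,75+y/3.75,z)
an=lambda d:np.degrees(np.arctan2(d[1],d[0]))%360
# fit collar outer ellipse by white mask
px=b['pixels'].astype(int);m=((px.min(2)>150)).astype(np.uint8);m[:75]=0;m[235:]=0;m[:,:200]=0;m[:,360:]=0
k=max(cv2.findContours(m,0,1)[0],key=cv2.contourArea);P=np.array([ray(b,u,v,107) for u,v in k[:,0]])
c,r=cv2.minEnclosingCircle(P[:,:2].astype(np.float32));A=np.c_[2*P[:,:2],np.ones(len(P))];q=np.linalg.lstsq(A,(P[:,:2]**2).sum(1),rcond=None)[0]
print('collar',c,r,q[:2],np.sqrt(q[2]+q[:2]@q[:2]))
cc=q[:2]
for pt in[(425,225),(405,285),(163,190),(190,130)]:
    w=g(*pt,107);print(pt,w,np.linalg.norm(w[:2]-cc),an(w[:2]-cc))
gr=cv2.cvtColor(b['pixels'],cv2.COLOR_RGB2GRAY).astype(np.float32)
out=[]
for t in range(0,360,4):
    a=np.radians(t);rr=np.arange(30,38,.5);Q=proj(b,np.c_[cc[0]+rr*np.cos(a),cc[1]+rr*np.sin(a),np.full(len(rr),107.)]).astype(np.float32)
    pr=cv2.remap(gr,Q[None,:,0].copy(),Q[None,:,1].copy(),1)[0];out.append((t,int(pr.max()-pr.min())))
print(out)
# ear of the plug, camera frame -> world at z: TCP-155-45-22.5
zt=428-222.5+3
for pt in[(104,490),(120,508),(140,447),(166,465)]: print('ear',g(*pt,zt)-np.array([500.9,-185.8,0]))
```

```text
collar (547.0833740234375, -143.873779296875) 40.01594543457031 [ 547.18818273 -143.68664125] 39.40540366373909
(425, 225) [ 567.3 -171.8  107. ] 34.566546463927445 305.57928398897
(405, 285) [ 552.9 -178.6  107. ] 35.377499573811306 279.29126629939185
(163, 190) [ 528.6 -116.4  107. ] 33.01637968626613 124.26344072710856
(190, 130) [ 544.2 -112.   107. ] 31.827228428040772 95.38729896962086
[(0, 18), (4, 15), (8, 15), (12, 15), (16, 11), (20, 11), (24, 8), (28, 12), (32, 10), (36, 10), (40, 6), (44, 7), (48, 9), (52, 8), (56, 7), (60, 51), (64, 64), (68, 2), (72, 6), (76, 5), (80, 6), (84, 3), (88, 6), (92, 9), (96, 6), (100, 2), (104, 4), (108, 3), (112, 3), (116, 3), (120, 2), (124, 12), (128, 7), (132, 7), (136, 9), (140, 11), (144, 12), (148, 13), (152, 12), (156, 13), (160, 12), (164, 16), (168, 17), (172, 15), (176, 23), (180, 23), (184, 21), (188, 25), (192, 21), (196, 19), (200, 26), (204, 26), (208, 28), (212, 25), (216, 28), (220, 24), (224, 24), (228, 24), (232, 26), (236, 24), (240, 57), (244, 50), (248, 23), (252, 26), (256, 23), (260, 26), (264, 19), (268, 19), (272, 18), (276, 21), (280, 12), (284, 2), (288, 3), (292, 2), (296, 2), (300, 1), (304, 5), (308, 21), (312, 22), (316, 23), (320, 20), (324, 18), (328, 17), (332, 16), (336, 16), (340, 12), (344, 15), (348, 16), (352, 14), (356, 16)]
ear [ -8.6  37.8 208.5]
ear [ -9.3  33.5 208.5]
ear [  1.9  38.2 208.5]
ear [  2.4  32.6 208.5]
```

Run:
```python
from h import *
b=load('w4');T=np.array([500.9,-185.8]);t=np.radians(np.arange(0,360,2))
for z in(232.7,):
  for o in((0,0),):
    q=proj(b,np.c_[T[0]+36*np.cos(t),T[1]+36*np.sin(t),np.full(len(t),z)])/.7;print(q.min(0),q.max(0))
# plug model hypotheses: project ear corners, convert to c4 px
for a in(90,92,94,96):
  for dx in(0,-1.5):
    ca,sa=np.cos(np.radians(a)),np.sin(np.radians(a));E=[]
    for r,s in((38.5,5.5),(38.5,-5.5)): E.append([T[0]+dx+r*ca-s*sa,T[1]+r*sa+s*ca,211.])
    print(a,dx,((proj(b,E)-[200,75])*3.75).round().tolist())
```

```text
[313.28571429 272.        ] [480.42857143 424.57142857]
90 0 [[110.0, 479.0], [150.0, 435.0]]
90 -1.5 [[105.0, 485.0], [145.0, 441.0]]
92 0 [[106.0, 485.0], [144.0, 439.0]]
92 -1.5 [[101.0, 491.0], [139.0, 446.0]]
94 0 [[102.0, 492.0], [139.0, 445.0]]
94 -1.5 [[97.0, 498.0], [133.0, 451.0]]
96 0 [[99.0, 498.0], [133.0, 450.0]]
96 -1.5 [[94.0, 504.0], [128.0, 456.0]]
```

Emit:
servo_tool(steps=[[0,0,-8,20,0.2,0,0],[0,0,-16,40,0.2,10,0],[0,0,-18.5,55,0.2,25,0],[0,0,-18.5,62.7,0.2,40,0],[0,0,-18.5,62.7,0.2,45,0],[0,0,-18.5,62.7,0.2,45,0],[0,0,-18.5,62.7,0.2,45,0]])

```text
clock: 7.05
ee_pos: [547.2, -145.1, 383.8]
tool_rot: [2.71, 1.588, 0.001]
force: [-0.7, 0.5, -5.8]
opening: 10.8
gripper_force: 58.7
```

```bash
cat > st.py <<'E'
from h import *
s=read_state();M=R.from_rotvec(s['tool_rot']).as_matrix()
print(s['clock'],s['ee_pos'].round(2) if hasattr(s['ee_pos'],'round') else s['ee_pos'],M.round(3)[:2].tolist(),'F',np.round(s['force'],1),'M',np.round(s['torque'],2),s['opening'],'yang',np.degrees(np.arctan2(M[1,1],M[0,1])),np.degrees(s['joints'][5]))
E
python3 st.py
python3 - <<'E'
from h import *
b=snap('wrist','w5');s=load('w5')
st=read_state();T=st['ee_pos'][:2]; px=b['pixels'].astype(int)
# ear: orange pixels outside the cap, left upper part
m=((px[...,0]>180)&(px[...,1]<190)&(px[...,1]>80)&(px[...,2]<60))
ys,xs=np.nonzero(m);k=(xs<270)&(ys>150)&(ys<260)
n,l,stt,ce=cv2.connectedComponentsWithStats(m.astype(np.uint8))
for i in range(1,n):
    if stt[i,4]>15: print(stt[i],ce[i])
z=st['ee_pos'][2]-201.4-22.5+6
for a in(107.5,109.5,111.5,113.5):
    ca,sa=np.cos(np.radians(a)),np.sin(np.radians(a))
    print(a,proj(b,[[T[0]+r*ca-s*sa,T[1]+r*sa+s*ca,z] for r,s in((38.5,5.5),(38.5,-5.5),(36,0))]).tolist())
E
```

```text
7.05 [ 547.18 -145.1   383.78] [[0.489, 0.873, 0.001], [0.873, -0.489, -0.0]] F [-0.7  0.5 -5.8] M [ 0.01 -0.03 -0.03] 10.805942978963111 yang -29.243131588946156 13.227854082875513
[185   2  25  28  56] [192.46428571  10.28571429]
[215  18   3  12  19] [216.15789474  23.94736842]
[ 22 100  12  12  96] [ 27.65625    105.38541667]
[229 196  14  13  87] [235.27586207 202.37931034]
[291 240  21  14 196] [302.83673469 245.48469388]
[244 251   9   7  62] [247.93548387 253.9516129 ]
[290 351   6   5  21] [292.76190476 353.47619048]
107.5 [[229.1, 201.7], [239.9, 190.0], [237.3, 198.3]]
109.5 [[228.0, 203.3], [238.4, 191.3], [236.1, 199.7]]
111.5 [[227.0, 204.9], [236.9, 192.6], [235.0, 201.1]]
113.5 [[226.1, 206.6], [235.5, 194.0], [233.9, 202.5]]
```

Emit:
servo_tool(steps=[[0,0,0,1.2,-0.6,8,0],[0,0,0,1.2,-0.6,18,0],[0,0,0,1.2,-0.6,28,0],[0,0,0,1.2,-0.6,36,0],[0,0,0,1.2,-0.6,42,0],[0,0,0,1.2,-0.6,45,0],[0,0,0,1.2,-0.6,47,0],[0,0,0,1.2,-0.6,47,0]])

```text
clock: 8.1
ee_pos: [547.4, -143.3, 336.3]
tool_rot: [2.709, 1.59, 0.0]
force: [0.3, 0.4, -5.2]
opening: 10.9
gripper_force: 58.7
```

```bash
python3 st.py
```

```text
8.1 [ 547.45 -143.34  336.25] [[0.488, 0.873, 0.0], [0.873, -0.488, 0.0]] F [ 0.3  0.4 -5.2] M [ 0.   -0.01 -0.04] 10.931230042076303 yang -29.18681259333325 13.34596399235239
```

Emit:
servo_tool(steps=[[0,0,0,0,0,2,0],[0,0,0,0,0,4,0],[0,0,0,0,0,6,0],[0,0,0,0,0,7,0],[0,0,0,0,0,8,0],[0,0,0,0,0,8,0]])

```text
clock: 8.85
ee_pos: [547.4, -143.3, 328.1]
tool_rot: [-2.709, -1.59, -0.0]
force: [-0.1, -0.1, -5.9]
opening: 10.6
gripper_force: 58.7
```

```bash
python3 st.py
```

```text
8.85 [ 547.41 -143.33  328.13] [[0.488, 0.873, -0.0], [0.873, -0.488, 0.0]] F [-0.1 -0.1 -5.9] M [ 0.02 -0.01 -0.04] 10.569340144665336 yang -29.188385941571926 13.345571588700576
```

Emit:
servo_tool(steps=[[0,0,0,0,0,2,0],[0,0,0,0,0,3,0],[0,0,0,0,0,4,0],[0,0,0,0,0,4,0]])

```text
clock: 9.35
ee_pos: [547.4, -143.4, 324.2]
tool_rot: [-2.709, -1.59, -0.0]
force: [0.4, 0.1, -5.5]
opening: 10.8
gripper_force: 58.7
```

Emit:
servo_tool(steps=[[0,0,0,0,0,1,0],[0,0,0,0,0,1.5,0],[0,0,0,0,0,1.5,0]])

```text
clock: 9.72
ee_pos: [547.5, -143.4, 323.0]
tool_rot: [2.709, 1.59, 0.001]
force: [-0.3, 0.2, -2.1]
opening: 10.4
gripper_force: 59.1
```

```bash
python3 st.py
```

```text
9.725 [ 547.53 -143.37  323.03] [[0.488, 0.873, 0.001], [0.873, -0.488, -0.0]] F [-0.3  0.2 -2.1] M [-0.01 -0.04  0.01] 10.415812522114116 yang -29.18775998674352 13.344633537518549
```

Emit:
servo_tool(steps=[[0,0,-5,0,0,1,0],[0,0,-10,0,0,1,0],[0,0,-16,0,0,1,0],[0,0,-22,0,0,1,0],[0,0,-28,0,0,1,0],[0,0,-34,0,0,1,0],[0,0,-38,0,0,1,0],[0,0,-40,0,0,1,0]])

```text
clock: 10.72
ee_pos: [547.3, -143.0, 321.7]
tool_rot: [-2.001, -2.421, -0.001]
force: [-0.6, 2.2, -2.1]
opening: 10.9
gripper_force: 59.1
```

```bash
python3 st.py
```

```text
10.725 [ 547.28 -143.01  321.71] [[-0.188, 0.982, -0.0], [0.982, 0.188, 0.001]] F [-0.6  2.2 -2.1] M [ 0.36  0.17 -0.06] 10.870993322624587 yang 10.863677787028475 -26.71277829522294
```

Emit:
servo_tool(steps=[[0,0,-3,0,0,0,0],[0,0,-6,0,0,0,0],[0,0,-8,0,0,0,0],[0,0,-8,0,0,0,0]])

```text
clock: 11.22
ee_pos: [547.3, -143.3, 321.7]
tool_rot: [-1.829, -2.554, 0.0]
force: [-1.4, 0.1, -1.9]
opening: 10.7
gripper_force: 59.2
```

```bash
python3 st.py
```

```text
11.225 [ 547.26 -143.27  321.69] [[-0.322, 0.947, -0.001], [0.947, 0.322, 0.0]] F [-1.4  0.1 -1.9] M [ 0.31  0.22 -0.06] 10.65240634588832 yang 18.793838289603784 -34.63677990530181
```

Emit:
servo_tool(steps=[[0,0,-1,0,0,0,0],[0,0,-2,0,0,0,0],[0,0,-2,0,0,0,0]])

```text
clock: 11.6
ee_pos: [547.4, -143.4, 321.7]
tool_rot: [-1.783, -2.586, 0.0]
force: [-1.8, 0.9, -2.5]
opening: 10.7
gripper_force: 59.2
```

```bash
python3 st.py
```

```text
11.6 [ 547.39 -143.38  321.69] [[-0.355, 0.935, -0.0], [0.935, 0.355, -0.0]] F [-1.8  0.9 -2.5] M [ 0.23  0.29 -0.03] 10.722926568270173 yang 20.822485507297724 -36.66313348156195
```

Emit:
servo_tool(steps=[[0,0,-1,0,0,0,0],[0,0,-2,0,0,0,0],[0,0,-2,0,0,0,0]])

```text
clock: 11.98
ee_pos: [547.4, -143.3, 321.7]
tool_rot: [-1.738, -2.617, -0.0]
force: [-0.2, 1.3, -1.8]
opening: 10.8
gripper_force: 59.2
```

```bash
python3 st.py
```

```text
11.975 [ 547.42 -143.31  321.68] [[-0.388, 0.922, -0.0], [0.922, 0.388, 0.0]] F [-0.2  1.3 -1.8] M [ 0.3   0.18 -0.07] 10.759080465463082 yang 22.826671553877468 -38.66804562068435
```

Emit:
servo_tool(steps=[[0,0,-1,0,0,0,0],[0,0,-2,0,0,0,0],[0,0,-2,0,0,0,0]])

```text
clock: 12.35
ee_pos: [547.5, -143.4, 321.7]
tool_rot: [1.692, 2.647, 0.0]
force: [-0.8, 1.7, -2.6]
opening: 10.5
gripper_force: 59.1
```

```bash
python3 st.py
```

```text
12.35 [ 547.45 -143.35  321.69] [[-0.42, 0.908, 0.0], [0.908, 0.42, 0.0]] F [-0.8  1.7 -2.6] M [ 0.25  0.19 -0.01] 10.519195478111703 yang 24.823463929614736 -40.6648263978032
```

Emit:
servo_tool(steps=[[0,0,-1,0,0,0,0],[0,0,-2,0,0,0,0],[0,0,-2,0,0,0,0]])

```text
clock: 12.72
ee_pos: [547.4, -143.3, 321.7]
tool_rot: [-1.646, -2.676, -0.0]
force: [0.1, 2.3, -2.2]
opening: 10.7
gripper_force: 59.1
```

```bash
python3 st.py
```

```text
12.725 [ 547.43 -143.31  321.7 ] [[-0.451, 0.892, 0.0], [0.892, 0.451, 0.0]] F [ 0.1  2.3 -2.2] M [0.31 0.15 0.02] 10.733586186528495 yang 26.826666081083637 -42.668775433793506
```

Emit:
servo_tool(steps=[[0,0,-1,0,0,0,0],[0,0,-2,0,0,0,0],[0,0,-2,0,0,0,0]])

```text
clock: 13.1
ee_pos: [547.5, -143.3, 321.7]
tool_rot: [1.599, 2.704, 0.001]
force: [-0.7, 2.5, -1.7]
opening: 10.7
gripper_force: 59.1
```

```bash
python3 st.py
```

```text
13.1 [ 547.49 -143.26  321.69] [[-0.482, 0.876, 0.0], [0.876, 0.482, 0.0]] F [-0.7  2.5 -1.7] M [ 0.52  0.07 -0.07] 10.683333979740542 yang 28.81068775355348 -44.659817264262834
```

Emit:
servo_tool(steps=[[0,0,-1,0,0,0,0],[0,0,-2,0,0,0,0],[0,0,-2,0,0,0,0]])

```text
clock: 13.48
ee_pos: [547.7, -143.1, 321.8]
tool_rot: [1.552, 2.731, 0.002]
force: [1.3, 4.3, -1.8]
opening: 11.1
gripper_force: 59.2
```

```bash
python3 st.py
python3 - <<'E'
from h import *
b=snap('wrist','w6');s=read_state();q=proj(b,[[547.4,-143.3,126]]);print(q)
x,y=q[0].astype(int);cv2.imwrite('pics/c6.png',cv2.resize(b['pixels'][y-75:y+75,x-100:x+100,::-1],(800,600),interpolation=cv2.INTER_CUBIC))
E
```

```text
13.475 [ 547.69 -143.1   321.8 ] [[-0.512, 0.859, 0.001], [0.859, 0.512, 0.001]] F [ 1.3  4.3 -1.8] M [ 0.92 -0.2  -0.28] 11.10114786394582 yang 30.79507564716709 -46.65269567001425
[[275.5 246. ]]
```

View pics/c6.png

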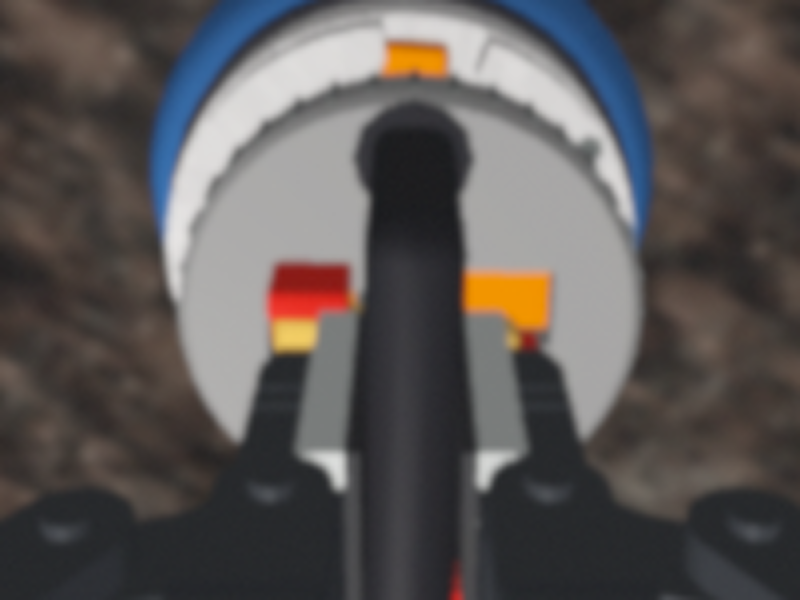

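The ear sits in its notch at (415,60), at the anticlockwise end of its play. The T-head, yellow at (292,335), lies against the red stop, and the torque is rising. I'll confirm with one more degree, then ease back.

Emit:
servo_tool(steps=[[0,0,-1,0,0,0,0],[0,0,-1,0,0,0,0]])

```text
clock: 13.78
ee_pos: [547.6, -143.1, 321.8]
tool_rot: [1.528, 2.744, 0.002]
force: [1.9, 4.9, -2.6]
opening: 10.6
gripper_force: 59.7
```

```bash
python3 st.py
```

```text
13.775 [ 547.64 -143.12  321.83] [[-0.526, 0.85, 0.001], [0.85, 0.526, 0.001]] F [ 1.9  4.9 -2.6] M [ 0.95 -0.2  -0.52] 10.604271522009991 yang 31.766568342253734 -47.63096395334542
```

Emit:
servo_tool(steps=[[0,0,2,0,0,0,0],[0,0,4,0,0,0,0],[0,0,6,0,0,0,0],[0,0,6.5,0,0,0,0],[0,0,6.5,0,0,0,0]])

```text
clock: 14.4
ee_pos: [547.4, -143.6, 321.7]
tool_rot: [1.68, 2.654, -0.001]
force: [0.8, 0.1, -3.2]
opening: 11.0
gripper_force: 59.1
```

```bash
python3 st.py;python3 - <<'E'
from h import *
b=snap('wrist','w7');px=b['pixels'].astype(int);m=((px[...,0]>180)&(px[...,1]<190)&(px[...,1]>80)&(px[...,2]<60)).astype(np.uint8)
n,l,stt,ce=cv2.connectedComponentsWithStats(m)
for i in range(1,n):
    if stt[i,4]>15: print(stt[i],ce[i], ray(b,*ce[i],106)) 
E
```

```text
14.4 [ 547.36 -143.63  321.69] [[-0.428, 0.904, -0.0], [0.904, 0.428, -0.001]] F [ 0.8  0.1 -3.2] M [-0.03  0.03  0.02] 11.00855860745586 yang 25.318304196252093 -41.16015600779689
[378   0  13  35 166] [383.68072289  20.81325301] [546.7  -4.2 106. ]
[413   0  12  30  38] [420.94736842  15.68421053] [563.8   6.6 106. ]
[269 182  14   8 106] [275.33962264 185.49056604] [ 532.3 -113.8  106. ]
[291 240  20  13 188] [301.5106383 244.4893617] [ 566.5 -143.9  106. ]
[243 250   9   8  25] [245.32 252.68] [ 533.9 -166.2  106. ]
[ 17 265  74  60 222] [ 58.83783784 281.7027027 ] [ 421.5 -245.   106. ]
[ 82 345  18  12  62] [ 90.82258065 350.03225806] [ 457.8 -295.6  106. ]
```

Emit:
servo_tool(steps=[[0,0,0,0,0,-1.5,0],[0,0,0,0,0,-3,0],[0,0,0,0,0,-4.5,0],[0,0,0,0,0,-4.5,0]])

```text
clock: 14.95
ee_pos: [547.5, -143.3, 326.4]
tool_rot: [1.68, 2.654, 0.0]
force: [-0.4, 0.6, -2.5]
opening: 10.8
gripper_force: 59.1
```

```bash
python3 st.py
```

```text
14.95 [ 547.47 -143.33  326.43] [[-0.428, 0.904, 0.001], [0.904, 0.428, -0.0]] F [-0.4  0.6 -2.5] M [0.02 0.05 0.04] 10.803493107787181 yang 25.314945619335067 -41.15340883959358
```

Emit:
servo_tool(steps=[[0,0,0,0,0,-2,0],[0,0,0,0,0,-5,0],[0,0,0,0,0,-8,0],[0,0,0,0,0,-11,0],[0,0,0,0,0,-14,0],[0,0,0,0,0,-17,0],[0,0,0,0,0,-20,0],[0,0,0,0,0,-20,0]])

```text
clock: 15.95
ee_pos: [547.5, -143.3, 346.5]
tool_rot: [1.68, 2.654, 0.0]
force: [0.5, -0.0, -2.7]
opening: 10.6
gripper_force: 59.1
```

Emit:
servo_tool(steps=[[0,0,0,0,0,-8,0],[0,0,0,0,0,-22,0],[0,0,0,0,0,-40,0],[0,0,0,0,0,-58,0],[0,0,0,0,0,-70,0],[0,0,0,0,0,-76,0],[0,0,0,0,0,-76,0],[0,0,0,0,0,-76,0]])

```text
clock: 16.95
ee_pos: [547.3, -143.3, 421.5]
tool_rot: [-1.68, -2.653, 0.0]
force: [-0.9, 1.1, -2.1]
opening: 11.2
gripper_force: 59.1
```

```bash
python3 st.py
python3 - <<'E'
from h import *
b=snap('scene','s9');w=snap('wrist','w9')
o=np.zeros((600,800,3),np.uint8)
o[:,:400]=cv2.resize(b['pixels'][190:310,300:380,::-1],(400,600),interpolation=cv2.INTER_CUBIC)
o[:300,400:]=cv2.resize(w['pixels'][:,:,::-1],(400,300),interpolation=cv2.INTER_AREA)
cv2.imwrite('pics/c9.png',o)
E
```

```text
16.95 [ 547.29 -143.31  421.51] [[-0.428, 0.904, -0.001], [0.904, 0.428, 0.0]] F [-0.9  1.1 -2.1] M [0.06 0.02 0.02] 11.2251753956763 yang 25.31215239704995 -41.15404232842592
```

View pics/c9.png

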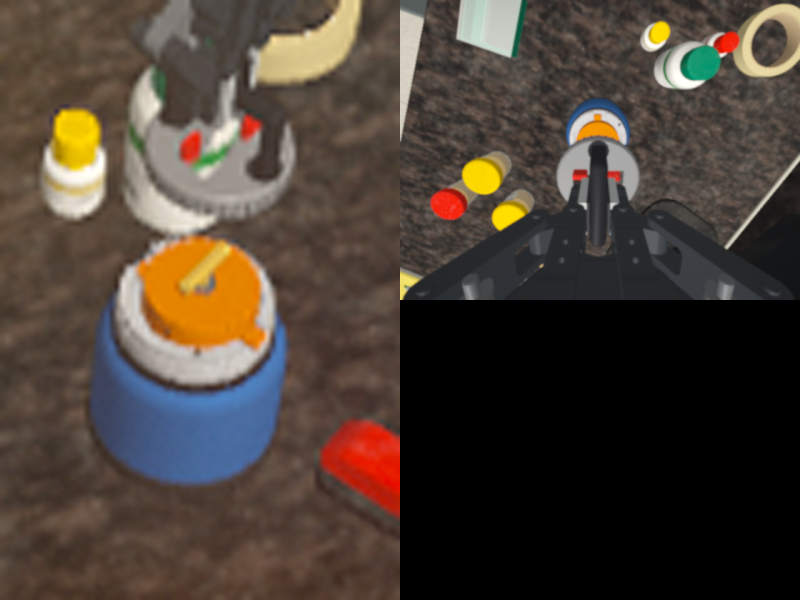

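The plug is seated, flange at (205,290), with its ears in the notches at (140,268) and (255,335). The cap is held clear above it with an empty slot. I'm handing in.

```bash
python3 -c "
from workcell import *
print(close_job())"
```

```text
the job is handed in; nothing more can be done
None
```

The job is done and handed in: the orange plug is seated in the dewar neck with its ears in the notches, and the gripper is holding the cap still about 10 cm above where it came off.

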